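Book in a grease jar at the label reader

TASK

Book in the grease jar that stands on the label reader's turntable: turn it until its yellow label squarely faces the reader's window and let it stand still there, then press the green button on the control box fully down and let it come right back up. Leave the jar standing in its nest with the label still facing the reader. Do not press the red stop button, knock the jar over or disturb the screwdrivers and the caliper.

Things in the scene. Friction and masses are not known exactly. Their poses are not given: they have to be found in the camera images.
- reader_stand: Fixed label-reading stand: dark plate 130 (x) by 290 mm (y), top at z = 14 mm. Origin on the bench under the turntable's vertical axis, z up; plate from y = +75 to -215 mm; -x side faces the robot. The reader, a box 57 x 50 mm, top at 96 mm, on a steel bracket (top 114 mm), stands at the -y end (its right, seen from the robot) and looks along +y at the jar.
- reader_window (a point): Centre of the reader's dark red window: on the stand's y axis, 154 mm from the turntable's axis towards the stand's -y, 72 mm above the bench. The label must look at this point.
- turntable (a joint): Angle of the grey turntable (116 mm across, top 34 mm above the bench) about the stand's axis, rad, -1.3 to 1.3, counter-clockwise from above positive; at 0 its lever points along the stand's -x. It starts at -0.9 to -0.5, turns with light friction, stays where left and carries the jar with it.
- lever_handle (a point): Top centre of the upright black handle on the end of the turntable's flat steel lever, to be pushed or pinched: 15 to 21 mm thick, from 40 to 88 mm above the bench, 100 mm from the turntable's axis. The lever's bar is 16 mm wide, its top 34 mm above the bench.
- jar: Loose white jar, 60 mm across, 92 mm high, 150 g, with a black lid (62 mm across). Origin: centre of its underside, z up; its yellow label with a bar code faces its -x, and a yellow seal strip runs from the label up over the lid towards its centre. It stands on the turntable in a black ring nest (64 mm inside, 9 mm high). The label starts 0.6 to 1.5 rad clockwise (from above) of facing the reader.
- jar_label (a point): Middle of the jar's yellow label (50 mm wide, 48 mm high), on its surface 30 mm from the jar's axis and 38 mm above its base.
- control_box: Fixed pale grey control box, 84 (its x) by 150 mm (its y), top 58 mm above the bench. Origin on the bench under its centre. The green button stands at y = -36 mm, the red stop button at y = +36 mm of its frame.
- read_button (a joint): Travel of the green spring push button in m: 0 up, 0.007 fully down; straight down; about 5 N when fully down.
- read_button_top (a point): Centre of the top face of the green button (34 mm across), moving with it.
- stop_button (a joint): Travel of the red stop button (34 mm across) in m: 0 up, 0.007 fully down. Not to be pressed.
- driver_blue: Bystander to leave alone: screwdriver with a blue handle, 144 mm long, 15 mm thick.
- driver_red: Bystander to leave alone: screwdriver with a red handle, 144 mm long, 15 mm thick.
- caliper: Bystander to leave alone: digital caliper, 197 x 65 x 16 mm.
There are look-alikes about, which are no part of the job. Leave any blue look-alike of the jar alone.

How it is judged:
On the way, in this order (a step that is already met when the one before it is completed fails the run):
1. the jar stands still in its nest with the yellow label facing the reader's window (angle between the x axis of jar and the y axis of reader_stand, either way round below 0.3 rad and y of jar_label in the frame of reader_stand below -0.015 m and angle between jar's own z axis and vertical below 0.15 rad and horizontal distance between jar and reader_stand below 0.006 m and z of jar in the frame of reader_stand below 0.039 m and velocity of joint turntable between -0.1 and 0.1 rad/s and angular speed of jar below 0.2 rad/s), for 0.3 s.
2. the green button is fully down, with the label still facing the reader (value of joint read_button above 0.0058 m and angle between the x axis of jar and the y axis of reader_stand, either way round below 0.3 rad and y of jar_label in the frame of reader_stand below -0.015 m), for 0.1 s.
At the end, for the whole second after the job is handed in: The jar stands upright (within 0.15 rad) at rest in its nest (within 6 mm of the turntable's axis, not lifted more than 5 mm), its label facing the reader's window within 0.3 rad; both buttons are up (within 1.2 mm) (all of step 1 and value of joint each of read_button, stop_button below 0.0012 m); the robot touches nothing.
It fails at once if the red stop button is pressed (more than 3 mm) (value of joint stop_button above 0.003 m).
It fails at once if the green button is pressed (more than 3 mm) while the label does not face the reader (value of joint read_button above 0.003 m and not (angle between the x axis of jar and the y axis of reader_stand, either way round below 0.3 rad and y of jar_label in the frame of reader_stand below -0.015 m)).
It fails at once if the jar is knocked over (leans more than 0.5 rad) (angle between jar's own z axis and vertical above 0.5 rad).
It fails at once if a tool on the bench is shifted by more than 30 mm (distance of any of driver_blue, driver_red, caliper from where it was at the start of the episode above 0.03 m).
It also fails if it takes over 42 s, if anything falls off the work surface, if the arm or the gripper's body presses on something with over 40 N, if the wrist force passes 120 N, or if a joint passes its speed limit or range.

ROBOT

A 7-joint arm with a two-finger parallel gripper is mounted at the origin on a cart in front of the work surface, level with it; the furniture and walls round the work are solid. World frame = base frame: x ahead of the robot, y to its left, z up, the work surface at z = 0. Lengths are in m, angles in rad, forces in N, time in s.
With the tool pointing down it reaches from about 0.35 to 0.9 m from the base axis. Payload 8.1 kg.
Tool frame: the origin (TCP) lies midway between the tips of the shut fingers; the grasp point (between the pads) lies 19 mm behind it; z points along the fingers, x is the direction in which the jaws open and shut, and the axes are right-handed (so a half turn about z gives the same grasp; the last joint's range is limited). The gripper opens to 92 mm and grips with 3 to 60 N. Pads are 19 mm wide; open, the fingers measure 130 mm over their backs; the gripper's body (75 mm by 190 mm) begins 47 mm behind the grasp point.
Start: joints at [-1.356, 0.434, 0.025, 1.573, -0.012, 1.134, -0.075], TCP at [0.195, 0.594, 0.227] pointing down, gripper open.
Joint ranges: [-2.62, 2.62], [-0.44, 2.09], [-1.27, 1.32], [0.08, 2.57], [-1.32, 4.46], [0.12, 2], [-2.74, 2.74]. Speed limits (rad/s): [2.22, 2.22, 3.01, 3.01, 3.14, 3.14, 3.14].

INTERFACE

Orientations are given as a rotation vector (axis times angle).
In Python, from cell import arm gives the robot as it stands. The module is installed in compiled form; this text tells all that it offers.
- The arm moves only by the tool play_rows, never from a script. Its argument "motion" is a list of rows, each a list of 7 numbers: the gripper's target within -1 to 1 (fully open at 1, half-way at 0, shut at -1), then the shift along the tool's x, y, z in mm, then the turn, a rotation vector about the tool's x, y, z in rad. In form: [[claw, tx, ty, tz, ax, ay, az], ...]. A call has 1 to 10 rows; each row is the pose to reach, as a shift and turn from the pose measured when the call began, along the tool's axes at that moment; what a row does not reach only later rows make up. A row lasts 1/10 s, in which the tool goes at most 50 mm and 8.59 degrees, less where a joint would pass 70% of its speed; a pose out of reach is approached as far as the arm can. A call with a gripper value outside its range is refused whole. The fingers move at their own pace and stop on an object; "force" is the grip in N (left out, the last holds). Time passes only in rows, so rows that repeat a pose let the fingers close. It gives the time, the measured TCP pose, the force and the opening at its end, in the units of the state.
- arm.observe(): the state, without advancing time (a new reading comes with each control period).
- arm.get_image(name): name is "side" or "top" or "wrist"; returns a dict with "img" (384x512x3 uint8, blue, green, red), "depth" (384x512 float32, m along the optical axis (not along the pixel's ray), 0 where there is no reading), "K" (3x3 intrinsics, pixels), "rvec" (rotation vector, rad) and "tvec" (3), from world to camera coordinates, as OpenCV has them. Camera axes: x right, y down, z forward; pixel columns grow to the right and rows downward; lengths in m; the calibration is good to about 2 mm. A picture is of the moment at which its call begins.
- arm.sign_off(): hands the job in, once; it reports no verdict.
Trained networks look in a picture, given as the dict that the camera call returned (one of the last four; its "shot" number tells which), for a name from the list of things; names that differ only in an ending like _2 or _b are one class to them, and where a whole thing is asked for, a point or a joint stands for the part that bears it (a point fixed in the world has none). Each returns a list of dicts, best first, with "score" (0 to 1); they miss things now and then, are a little off and sometimes report something else, mostly with a low value. They report only what shows in the picture. A call takes as long as a camera call. They do not tell look-alikes from the thing itself.
- arm.look_for(picture, query): "box" ([left, top, width, height] as shares, 0 to 1, of the picture: columns of its width, rows of its height, round what is visible of it).
The state is a dict: "clock": time; "joints": joint angles; "dq": joint speeds; "joint_efforts": joint torques, N m; "position": TCP position; "ee_rot": TCP orientation; "force": force on the tool from outside, world axes, zero at the start; "ft_torque": the same for the moment, N m; "width": opening from 0.0 (shut) to 1.0 (fully open).
Only numpy, scipy, OpenCV 4.12 (cv2) and the standard library are available. Lean on these libraries where they do the work, as an engineer would, in place of code of your own. Each camera call takes 0.05 s, during which the arm holds its last target. There are 200 camera calls.

## Working session

There is one attempt and no reset: what is moved stays moved. The work goes in short steps, Python scripts to look and compute and a tool call to move; the robot and the scene stay as the last step left them, time stands still between calls to the robot, and variables do not carry over. Pictures are saved under pics/ and viewed, on a budget of 10 in all, crops included, one or two more only if the job needs it, and the job is handed in when it is done.

Besides the shell and the picture viewer there is one more tool, called after ">>>" as name(argument=value, ...) on one line, values as JSON. play_rows: Moves the arm, as the interface text tells. Its arguments: {"type":"object","properties":{"motion":{"type":"array"},"force":{"type":"number"}},"required":["motion"]}

```bash
mkdir -p pics; cat > h.py <<'E'
import numpy as np, cv2
from cell import arm
def cam(p):
    R=cv2.Rodrigues(np.array(p["rvec"],float))[0]; return R,np.array(p["tvec"],float).ravel(),np.array(p["K"],float)
def world(p):
    R,t,K=cam(p); d=p["depth"]; v,u=np.mgrid[:d.shape[0],:d.shape[1]]
    c=np.stack([(u-K[0,2])/K[0,0]*d,(v-K[1,2])/K[1,1]*d,d],-1)
    return (c-t)@R   # HxWx3
def proj(p,X):
    R,t,K=cam(p); c=R@np.array(X)+t; return (K@c/c[2])[:2]
E
python3 - <<'E'
from h import *
s=arm.observe(); print({k:np.round(s[k],3) for k in s})
ims=[]
for n in ("top","side"):
    p=arm.get_image(n); W=world(p); im=p["img"].copy()
    for q in ("reader_stand","turntable","lever_handle","jar","control_box","read_button","stop_button","driver_blue","driver_red","caliper"):
        for r in arm.look_for(p,q)[:2]:
            b=np.array(r["box"])*[512,384,512,384]; c=(b[:2]+b[2:]/2).astype(int)
            print(n,q,round(r["score"],2),b.astype(int),np.round(W[c[1],c[0]],3))
    cv2.imwrite(f"pics/{n}0.png",cv2.resize(im,(800,600)))
E
```

```text
{'clock': np.float64(0.0), 'joints': array([-1.356,  0.435,  0.025,  1.574, -0.012,  1.134, -0.075]), 'dq': array([-0.   , -0.   ,  0.001, -0.001, -0.001, -0.   ,  0.   ]), 'joint_efforts': array([-1.0000e-03, -6.6786e+01,  9.8500e-01, -3.1446e+01, -6.0000e-02,
        4.3000e-02,  0.0000e+00]), 'position': array([0.195, 0.593, 0.226]), 'ee_rot': array([ 2.544e+00,  1.841e+00, -2.000e-03]), 'force': array([-0.662,  0.567,  0.521]), 'ft_torque': array([-0.048,  0.058,  0.022]), 'width': np.float64(0.998)}
top reader_stand 0.82 [230 167 101  53] [ 0.531 -0.08   0.011]
top turntable 0.62 [230 171  45  43] [0.523 0.012 0.124]
top turntable 0.34 [248 177  20  19] [ 0.54  -0.003  0.13 ]
top lever_handle 0.56 [229 173  45  43] [0.52  0.015 0.126]
top lever_handle 0.53 [230 168 101  51] [ 0.531 -0.08   0.011]
top jar 0.84 [188 186  26  22] [0.512 0.169 0.091]
top jar 0.58 [248 179  18  21] [0.534 0.    0.13 ]
top control_box 0.97 [126 199  51  32] [0.457 0.326 0.06 ]
top read_button 0.58 [154 212  10  10] [0.451 0.296 0.081]
top stop_button 0.58 [130 210  11  11] [0.453 0.365 0.083]
top driv
[... 206 characters left out ...]
  77] [ 0.542 -0.067  0.013]
side reader_stand 0.45 [289 264  61  55] [ 0.509 -0.361 -0.002]
side turntable 0.9 [239 175  49  38] [ 0.515 -0.01   0.068]
side lever_handle 0.89 [241 175  45  38] [ 0.512 -0.008  0.064]
side jar 0.89 [260 168  19  32] [ 0.525 -0.03   0.115]
side control_box 0.98 [193 137  34  37] [0.437 0.273 0.068]
side control_box 0.68 [317 259  22  23] [ 0.556 -0.322  0.012]
side read_button 0.2 [323 253  23  19] [ 0.589 -0.304  0.015]
side stop_button 0.57 [200 137  10   8] [0.449 0.361 0.08 ]
side driver_blue 0.75 [323 249  23  22] [ 0.595 -0.295  0.011]
side driver_red 0.69 [319 258  18  26] [ 0.556 -0.322  0.012]
side caliper 0.63 [289 264  59  52] [ 0.507 -0.359  0.001]
```

```bash
python3 - <<'E'
from h import *
p=arm.get_image("top"); a=cv2.resize(p["img"][155:245,115:345],(800,313),interpolation=cv2.INTER_CUBIC)
p=arm.get_image("side"); b=cv2.resize(p["img"][125:265,185:385],(410,287),interpolation=cv2.INTER_CUBIC)
c=cv2.resize(arm.get_image("wrist")["img"],(383,287))
cv2.imwrite("pics/a.png",np.vstack([a,np.hstack([b,c,np.zeros((287,7,3),np.uint8)])]))
E
```

```text
(no output)
```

View pics/a.png

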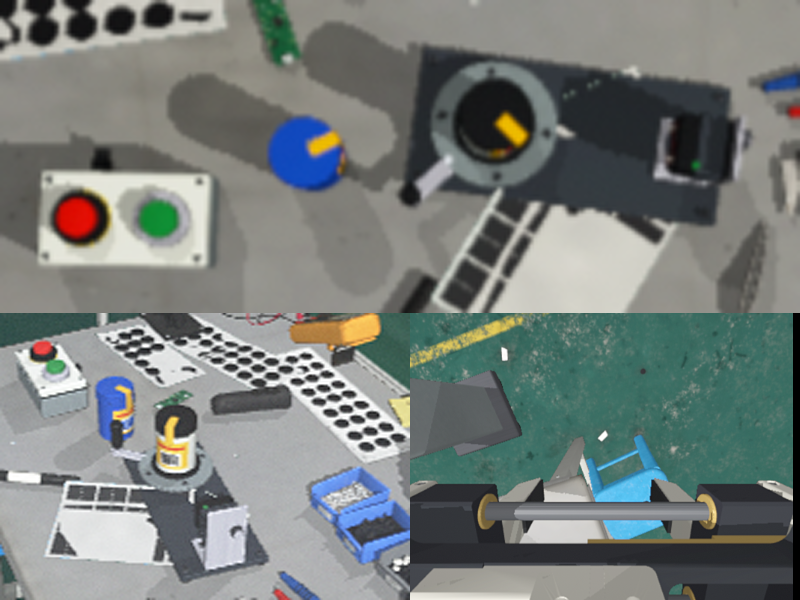

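```bash
cat >> h.py <<'E'
from scipy.spatial.transform import Rotation as Ro
def goto(xyz,jaw=None):
    """tool-frame shift mm & turn to reach tcp xyz, pointing down, tool x along world angle jaw"""
    s=arm.observe(); R0=Ro.from_rotvec(s["ee_rot"]); d=R0.inv().apply(np.array(xyz)-s["position"])*1000
    x0=R0.as_matrix()[:,0]; cur=np.arctan2(x0[1],x0[0])
    if jaw is None: jaw=cur
    else: jaw=cur+(jaw-cur+np.pi/2)%np.pi-np.pi/2
    c,sn=np.cos(jaw),np.sin(jaw)
    R1=Ro.from_matrix(np.array([[c,sn,0],[sn,-c,0],[0,0,-1]]))
    print("jaw now",round(cur,3),"to",round(jaw,3),"shift",np.round(d,0),"turn",np.round((R0.inv()*R1).as_rotvec(),3),"j7",round(s["joints"][6],2))
def xy(p,u,v,z):
    R,t,K=cam(p); r=R.T@np.array([(u-K[0,2])/K[0,0],(v-K[1,2])/K[1,1],1]); o=-R.T@t
    return (o+r*(z-o[2])/r[2])[:2]
E
python3 - <<'E'
from h import *
p=arm.get_image("top"); f=3.478
for n,(u,v,z) in dict(lid=(494,119,.127),strip=(515,129,.127),handle=(410,191,.088),green=(159,218,.08),red=(77,217,.08),c1=(410,185,.014),c2=(715,222,.014),c3=(425,47,.014),tt=(494,125,.034)).items():
    print(n,np.round(xy(p,115+u/f,155+v/f,z),3))
print("cam",np.round(-cam(p)[0].T@cam(p)[1],2))
w=arm.get_image("wrist");R,t,K=cam(w);print("wrist",np.round(-R.T@t,3),np.round(R,2),K[0,0])
goto((.42,.05,.25),np.pi/4); goto((.42,.05,.25))
E
```

```text
lid [ 0.534 -0.   ]
strip [ 0.526 -0.018]
handle [0.474 0.072]
green [0.449 0.291]
red [0.449 0.363]
c1 [0.483 0.075]
c2 [ 0.452 -0.207]
c3 [0.612 0.063]
tt [ 0.538 -0.002]
cam [0.42 0.02 1.31]
wrist [0.126 0.617 0.385] [[ 0.31  0.95  0.  ]
 [ 0.91 -0.3   0.27]
 [ 0.26 -0.09 -0.96]] 266.8317659683233
jaw now 1.253 to 0.785 shift [-446.  383.  -23.] turn [-0.    -0.     0.468] j7 -0.08
jaw now 1.253 to 1.253 shift [-446.  383.  -23.] turn [ 0. -0. -0.] j7 -0.08
```

```bash
python3 -c "
from h import *
goto((.485,.05,.227),.704)"
```

```text
jaw now 1.253 to 0.704 shift [-426.  445.   -0.] turn [-0.    -0.     0.549] j7 -0.08
```

>>> play_rows(motion=[[0.1,-426,445,0,0,0,0.549],[0.1,-426,445,0,0,0,0.549],[0.1,-426,445,0,0,0,0.549],[0.1,-426,445,0,0,0,0.549],[0.1,-426,445,0,0,0,0.549],[0.1,-426,445,0,0,0,0.549],[0.1,-426,445,0,0,0,0.549],[0.1,-426,445,0,0,0,0.549],[0.1,-426,445,0,0,0,0.549],[0.1,-426,445,0,0,0,0.549]])

```text
clock: 2.35
position: [0.431, 0.1506, 0.2272]
ee_rot: [-2.948, -1.083, -0.002]
force: [0.9, 0.6, 0.1]
width: 0.548
```

```bash
python3 -c "
from h import *
goto((.485,.05,.227),.704)"
```

```text
jaw now 0.704 to 0.704 shift [-24. 112.   0.] turn [-0.    -0.001  0.   ] j7 0.33
```

>>> play_rows(motion=[[0.1,-24,112,0,0,0,0],[0.1,-24,112,0,0,0,0],[0.1,-24,112,0,0,0,0],[0.1,-24,112,0,0,0,0],[0.1,-24,112,0,0,0,0]])

```text
clock: 2.85
position: [0.485, 0.0501, 0.227]
ee_rot: [-2.948, -1.083, -0.001]
force: [-0.1, 0.3, 0.1]
width: 0.554
```

```bash
python3 - <<'E'
from h import *
print(arm.observe()["position"])
p=arm.get_image("wrist"); cv2.imwrite("pics/w1.png",p["img"]); np.save("w1.npy",p,allow_pickle=True)
W=world(p)
for q in ("lever_handle","jar","turntable"):
    for r in arm.look_for(p,q)[:2]:
        b=np.array(r["box"])*[512,384,512,384]; print(q,r["score"],b.astype(int))
# yellow strip on lid plane, handle top
hsv=cv2.cvtColor(p["img"],cv2.COLOR_BGR2HSV)
m=(cv2.inRange(hsv,(18,120,100),(35,255,255))>0)&(W[...,2]>.12)&(W[...,2]<.14)
P=W[m]; print(len(P)); c=P[:,:2].mean(0); u,s,v=np.linalg.svd(P[:,:2]-c,full_matrices=False); print(c,v[0],np.arctan2(*v[0][::-1]))
m=(W[...,2]>.12)&(W[...,2]<.135)&(np.hypot(W[...,0]-.535,W[...,1])<.045)
print("lid",m.sum(),(W[m].min(0)+W[m].max(0))/2,np.ptp(W[m],axis=0), cv2.minEnclosingCircle(W[m][:,:2].astype(np.float32)))
m=(W[...,2]>.08)&(W[...,2]<.095)&(np.hypot(W[...,0]-.474,W[...,1]-.072)<.025)
print("handle",m.sum(),(W[m].min(0)+W[m].max(0))/2,np.ptp(W[m],axis=0))
E
```

```text
[0.48502171 0.05008516 0.22702574]
lever_handle 0.84 [214 149  80 104]
jar 0.84 [231 205  54  78]
jar 0.78 [293  89  74  55]
turntable 0.73 [215 149  84  98]
0<stdin>:11: RuntimeWarning: Mean of empty slice.
  ret = um.true_divide(
Traceback (most recent call last):
IndexError: index 0 is out of bounds for axis 0 with size 0
```

View pics/w1.png

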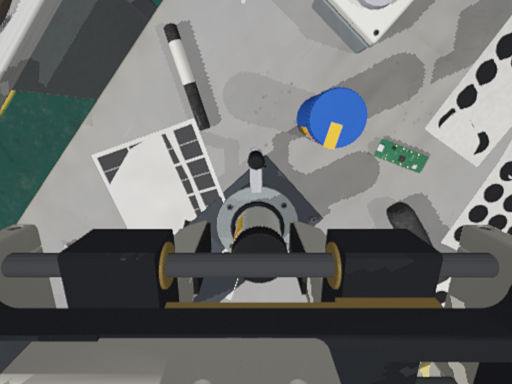

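>>> play_rows(motion=[[0.1,0,105,-10,0,0,0],[0.1,0,105,-10,0,0,0],[0.1,0,105,-10,0,0,0],[0.1,0,105,-10,0,0,0]])

```text
clock: 3.45
position: [0.5534, -0.0293, 0.2369]
ee_rot: [-2.948, -1.085, -0.001]
force: [0.7, 0.4, 0.1]
width: 0.548
```

```bash
cat > m.py <<'E'
from h import *
import sys
p=arm.get_image("wrist"); W=world(p)
cv2.imwrite(f"pics/{sys.argv[1]}.png",cv2.resize(p["img"][80:320,100:420],(800,600)))
hsv=cv2.cvtColor(p["img"],cv2.COLOR_BGR2HSV)
m=(W[...,2]>.115)&(W[...,2]<.14)&(np.hypot(W[...,0]-.535,W[...,1])<.045)
c=None
if m.sum()>20:
    pts=W[m][:,:2].astype(np.float32); c,r=cv2.minEnclosingCircle(pts); print("lid",m.sum(),np.round(c,4),r,W[m][:,2].mean())
    y=m&(cv2.inRange(hsv,(15,100,80),(38,255,255))>0); P=W[y][:,:2]
    if len(P)>5:
        k=P.mean(0); d=k-c; u,s,v=np.linalg.svd(P-k,full_matrices=False); print("strip",len(P),k,"dir from centre",np.arctan2(d[1],d[0]),"pca",np.arctan2(v[0][1],v[0][0]),s)
m=(W[...,2]>.075)&(W[...,2]<.1)&(np.hypot(W[...,0]-.535,W[...,1])>.07)&(np.hypot(W[...,0]-.535,W[...,1])<.12)
if m.sum(): print("handle",m.sum(),(W[m].min(0)+W[m].max(0))/2,np.ptp(W[m],axis=0))
E
python3 m.py w2
```

```text
lid 2925 [ 5.425e-01 -3.000e-04] 0.0320269837975502 0.12644775438945205
strip 383 [ 0.5298075  -0.01261574] dir from centre -2.3730958571277148 pca 0.8103551874212752 [0.15454239 0.08147508]
handle 299 [0.47551261 0.07357132 0.08518303] [0.01940002 0.01908226 0.01033745]
```

View pics/w2.png

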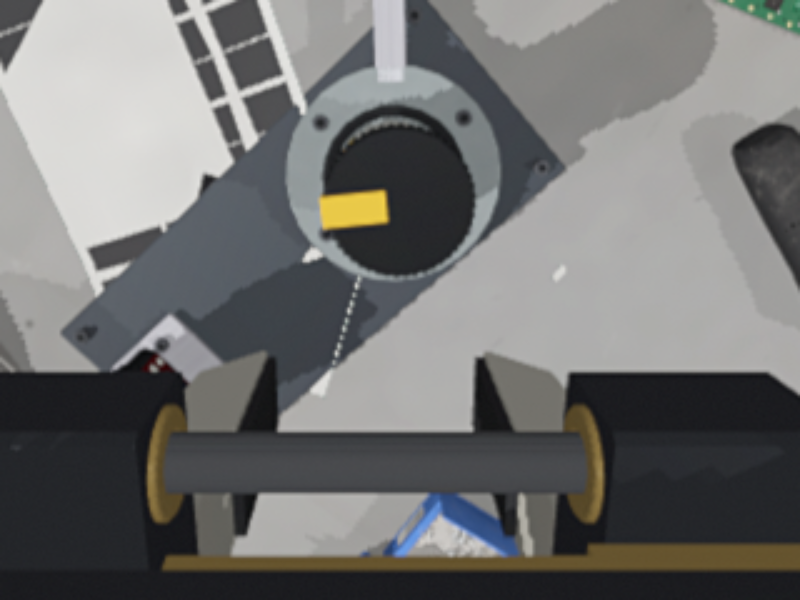

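```bash
python3 - <<'E'
from h import *
p=arm.get_image("wrist"); W=world(p)
g=lambda u,v:xy(p,100+u/2.5,80+v/2.5,.014)
for a,b in (((65,330),(325,75)),((280,412),(563,168)),((565,165),(435,0))):
    A,B=g(*a),g(*b); d=B-A; print(np.round(A,4),np.round(B,4),np.arctan2(d[1],d[0]))
t=arm.get_image("top"); d=world(t)
m=(d[...,2]>.085)&(d[...,2]<.12)&(d[...,1]<-.1)&(d[...,1]>-.25)&(abs(d[...,0]-.52)<.06)
P=d[m];print("reader",P.min(0),P.max(0),P.mean(0))
E
```

```text
[ 0.4532 -0.1981] [0.4795 0.0184] 1.4498075284319356
[ 0.5862 -0.1565] [0.6139 0.067 ] 1.4471814920254187
[0.6136 0.0689] [0.4998 0.0856] 2.995419230689621
reader [ 0.48721862 -0.2236429   0.08527308] [ 0.54280505 -0.15269222  0.11944662] [ 0.5165131  -0.1852877   0.09786819]
```

```bash
python3 -c "
from h import *
goto((.4755,.0735,.120),.735)"
```

```text
jaw now 0.709 to 0.735 shift [   7. -126.  117.] turn [-0.002 -0.001 -0.026] j7 0.85
```

>>> play_rows(motion=[[0,7,-126,20,0,0,-0.026],[0,7,-126,20,0,0,-0.026],[0,7,-126,20,0,0,-0.026],[0,7,-126,50,0,0,-0.026],[0,7,-126,95,0,0,-0.026],[0,7,-126,117,0,0,-0.026],[0,7,-126,117,0,0,-0.026]])

```text
clock: 4.3
position: [0.4723, 0.0745, 0.1176]
ee_rot: [-2.928, -1.131, 0.008]
force: [0.1, -0.2, 0.7]
width: 0.5
```

```bash
python3 - <<'E'
from h import *
goto((.4755,.0735,.066),.735)
p=arm.get_image("wrist");cv2.imwrite("pics/w3.png",p["img"])
E
```

```text
jaw now 0.737 to 0.735 shift [ 2.  3. 52.] turn [-0.005  0.004  0.002] j7 0.69
```

View pics/w3.png

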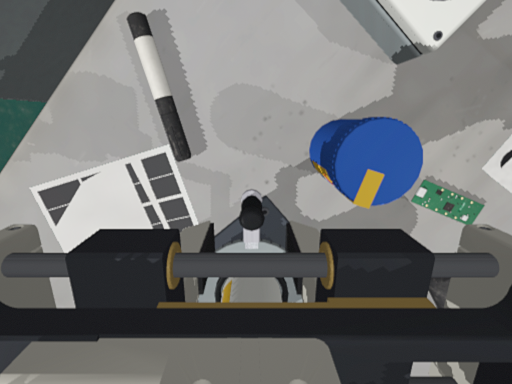

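>>> play_rows(motion=[[0,2,3,30,0,0,0],[0,2,3,52,0,0,0],[0,2,3,52,0,0,0],[-1,2,3,52,0,0,0],[-1,2,3,52,0,0,0],[-1,2,3,52,0,0,0],[-1,2,3,52,0,0,0]], force=8)

```text
clock: 5.05
position: [0.4776, 0.0737, 0.0683]
ee_rot: [-2.928, -1.13, 0.002]
force: [-0.6, -0.6, 4.4]
width: 0.21
```

```bash
python3 - <<'E'
from h import *
s=arm.observe(); print(s["force"],s["width"],s["position"])
R0=Ro.from_rotvec(s["ee_rot"]); C=np.array([.541,0.]); r=s["position"][:2]-C; print("r",np.hypot(*r))
for a in np.linspace(0,.65,11)[1:]:
    c,sn=np.cos(a),np.sin(a); q=C+np.array([[c,-sn],[sn,c]])@r
    d=R0.inv().apply(np.r_[q,.066]-s["position"])*1000; print(np.round(d,1),round(-a,3))
E
```

```text
[-0.55066851 -0.55655468  4.44585727] 0.20962955494453503 [0.47756204 0.07374889 0.06826541]
r 0.09727935976516788
[-6.3  0.   2.3] -0.065
[-12.6   0.5   2.3] -0.13
[-18.9   1.4   2.3] -0.195
[-25.1   2.6   2.3] -0.26
[-31.2   4.3   2.3] -0.325
[-37.2   6.3   2.2] -0.39
[-43.    8.8   2.2] -0.455
[-48.7  11.6   2.2] -0.52
[-54.1  14.8   2.2] -0.585
[-59.4  18.3   2.2] -0.65
```

>>> play_rows(motion=[[-1,-6,0,0,0,0,-0.065],[-1,-13,0.5,0,0,0,-0.13],[-1,-19,1.5,0,0,0,-0.195],[-1,-25,2.5,0,0,0,-0.26],[-1,-31,4,0,0,0,-0.325],[-1,-37,6,0,0,0,-0.39],[-1,-43,9,0,0,0,-0.455],[-1,-49,12,0,0,0,-0.52],[-1,-54,15,0,0,0,-0.585],[-1,-59,18,0,0,0,-0.65]])

```text
clock: 6.05
position: [0.4461, 0.0206, 0.0685]
ee_rot: [-2.411, -2.01, -0.001]
force: [1.3, -0.4, -3.2]
width: 0.21
```

>>> play_rows(motion=[[-1,0,0,0,0,0,0],[0,0,0,0,0,0,0],[0,0,0,0,0,0,0],[0,0,0,0,0,0,0],[0,0,0,-50,0,0,0],[0,0,0,-100,0,0,0],[0,0,0,-150,0,0,0],[0,0,0,-165,0,0,0],[0,0,0,-165,0,0,0]])

```text
clock: 6.95
position: [0.448, 0.0208, 0.2363]
ee_rot: [-2.413, -2.011, -0.009]
force: [-0.3, -0.4, -0.8]
width: 0.5
```

```bash
python3 - <<'E'
from h import *
print(arm.observe()["position"]); goto((.56,-.05,.235),.735+.65)
E
```

```text
[0.44801462 0.02079729 0.23631697]
jaw now 1.39 to 1.385 shift [-49. 123.   2.] turn [ 0.003 -0.005  0.004] j7 1.27
```

>>> play_rows(motion=[[0,-40,130,0,0,0,0],[0,-40,130,0,0,0,0],[0,-40,130,0,0,0,0],[0,-40,130,0,0,0,0],[0,-40,130,0,0,0,0]])

```text
clock: 7.45
position: [0.5681, -0.0422, 0.2347]
ee_rot: [-2.413, -2.009, -0.005]
force: [-0.7, 0.4, -0.1]
width: 0.502
```

```bash
python3 m.py w4
```

```text
lid 3019 [ 5.431e-01 -1.000e-04] 0.032069131731987 0.12640820217214876
strip 402 [ 0.53978398 -0.01795443] dir from centre -1.7532402919321992 pca -1.7639198502910338 [0.15851533 0.09346247]
handle 313 [0.44526947 0.02055127 0.08398033] [0.01933029 0.01962394 0.01436864]
```

View pics/w4.png

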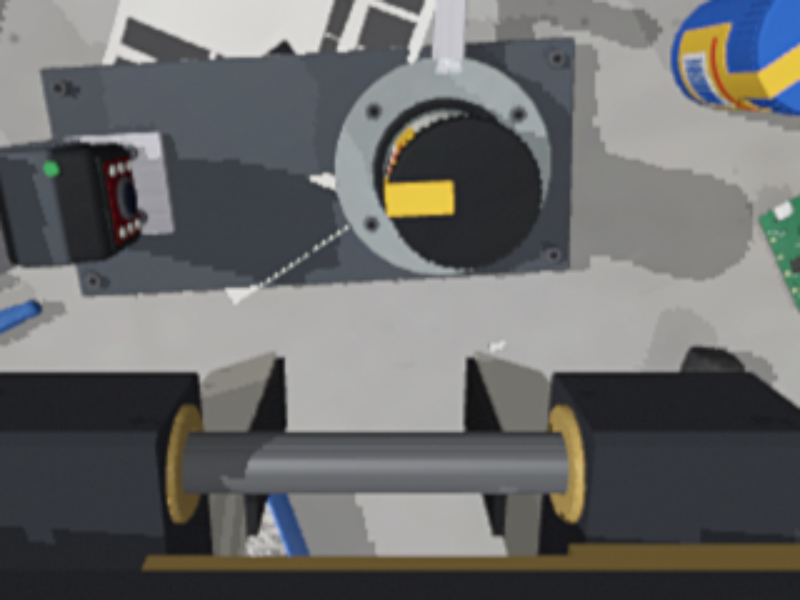

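```bash
python3 -c "
from h import *
goto((.505,.285,.2),1.39)"
```

```text
jaw now 1.389 to 1.39 shift [ 310. -120.   36.] turn [ 0.001 -0.004 -0.001] j7 1.49
```

>>> play_rows(motion=[[-1,310,-120,0,0,0,0],[-1,310,-120,0,0,0,0],[-1,310,-120,0,0,0,0],[-1,310,-120,0,0,0,0],[-1,310,-120,0,0,0,0],[-1,310,-120,36,0,0,0],[-1,310,-120,36,0,0,0],[-1,310,-120,36,0,0,0],[-1,310,-120,36,0,0,0],[-1,310,-120,36,0,0,0]])

```text
clock: 8.5
position: [0.5054, 0.2839, 0.2007]
ee_rot: [-2.413, -2.009, -0.005]
force: [0.0, -1.4, -0.6]
width: 0.006
```

```bash
python3 - <<'E'
from h import *
s=arm.observe();print(s["position"],s["width"])
p=arm.get_image("wrist"); W=world(p); hsv=cv2.cvtColor(p["img"],cv2.COLOR_BGR2HSV)
cv2.imwrite("pics/w5.png",p["img"])
near=(np.hypot(W[...,0]-.45,W[...,1]-.295)<.06)
g=near&(cv2.inRange(hsv,(45,80,40),(85,255,255))>0)&(W[...,2]>.06)
c,r=cv2.minEnclosingCircle(W[g][:,:2].astype(np.float32)); print("green",g.sum(),np.round(c,4),r,np.percentile(W[g][:,2],[5,50,95]))
d=np.hypot(W[...,0]-c[0],W[...,1]-c[1])
for a in range(0,34,3): 
    z=W[...,2][(d>=a/1000)&(d<(a+3)/1000)]; print(a,len(z),np.round(np.percentile(z,[10,50,90]),4) if len(z) else "")
for r in arm.look_for(p,"read_button")[:2]: print(r)
goto((*c,.11),1.39)
E
```

```text
[0.50542737 0.28391597 0.20066348] 0.005897583844947908
green 875 [0.4509 0.2952] 0.017357030883431435 [0.0801309  0.08151132 0.35901542]
0 26 [0.0804 0.0811 0.0821]
3 81 [0.0806 0.0814 0.0821]
6 135 [0.0805 0.0816 0.0826]
9 195 [0.0808 0.0816 0.0824]
12 251 [0.0801 0.0813 0.0823]
15 1257 [0.0777 0.359  0.359 ]
18 469 [0.0698 0.0711 0.2869]
21 2256 [0.0706 0.2826 0.2903]
24 2239 [0.0689 0.2868 0.2909]
27 2531 [0.0587 0.2891 0.2911]
30 9955 [0.2854 0.3087 0.3188]
33 7535 [0.2794 0.3024 0.3177]
{'box': [0.451, 0.3102, 0.0672, 0.088], 'score': 0.88}
jaw now 1.387 to 1.39 shift [  1. -56.  91.] turn [ 0.001 -0.004 -0.003] j7 0.87
```

View pics/w5.png

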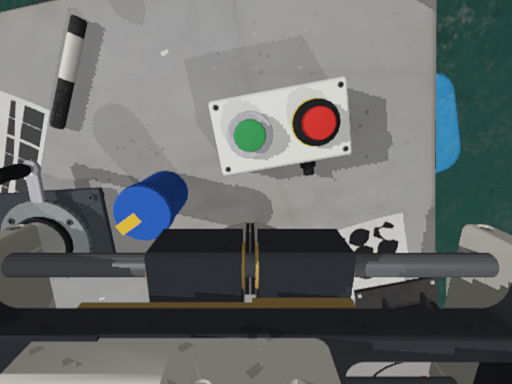

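>>> play_rows(motion=[[-1,1,-40,30,0,0,0],[-1,1,-56,70,0,0,0],[-1,1,-56,105,0,0,0],[-1,1,-56,112,0,0,0],[-1,1,-56,116,0,0,0],[-1,1,-56,120,0,0,0],[-1,1,-56,124,0,0,0],[-1,1,-56,126,0,0,0],[-1,1,-56,126,0,0,0]])

```text
clock: 9.5
position: [0.4528, 0.2957, 0.0757]
ee_rot: [-2.415, -2.007, -0.011]
force: [2.7, 0.0, 4.3]
width: 0.006
```

>>> play_rows(motion=[[-1,0,0,2,0,0,0],[-1,0,0,4,0,0,0],[-1,0,0,4,0,0,0],[-1,0,0,4,0,0,0]])

```text
clock: 9.9
position: [0.4531, 0.2958, 0.0738]
ee_rot: [-2.415, -2.006, -0.013]
force: [-6.1, -5.1, 29.0]
width: 0.005
```

>>> play_rows(motion=[[-1,0,0,0,0,0,0],[-1,0,0,-30,0,0,0],[-1,0,0,-80,0,0,0],[-1,0,-20,-130,0,0,0],[-1,0,20,-130,0,0,0],[-1,0,55,-130,0,0,0],[-1,0,55,-130,0,0,0]])

```text
clock: 10.6
position: [0.5102, 0.2831, 0.2045]
ee_rot: [2.42, 2.002, 0.016]
force: [1.0, 0.2, -0.4]
width: 0.002
```

```bash
python3 - <<'E'
from h import *
s=arm.observe();print(s["clock"],s["position"],s["force"])
p=arm.get_image("wrist"); W=world(p)
d=np.hypot(W[...,0]-.451,W[...,1]-.2952); print("green z",np.median(W[...,2][d<.01]))
t=arm.get_image("top"); a=cv2.resize(t["img"][155:245,115:345],(800,313),interpolation=cv2.INTER_CUBIC)
b=cv2.resize(arm.get_image("side")["img"][125:265,185:385],(410,287),interpolation=cv2.INTER_CUBIC)
cv2.imwrite("pics/end.png",np.vstack([a,np.hstack([b,cv2.resize(p["img"],(390,287))])]))
E
```

```text
10.6 [0.5102216  0.28308141 0.20449404] [ 1.03218717  0.20493175 -0.37650589]
green z 0.08157434143575139
```

View pics/end.png

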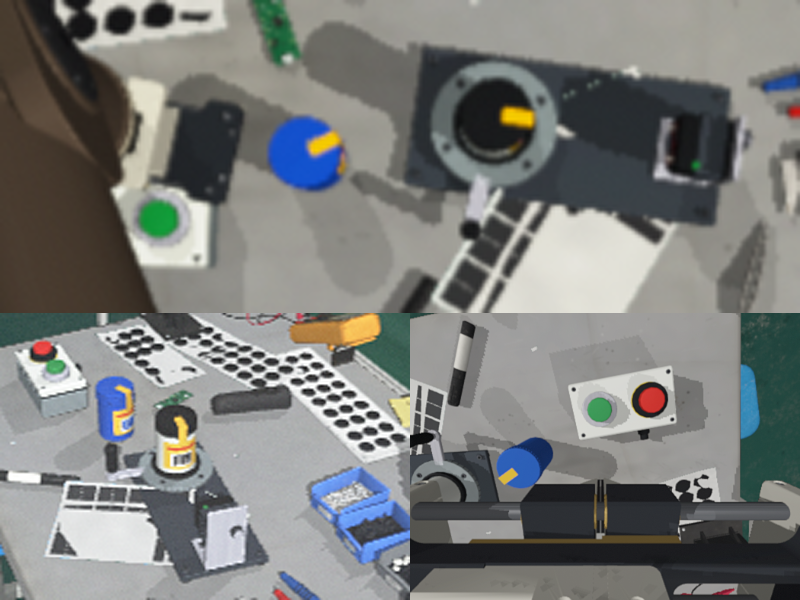

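The picture shows the jar upright in its nest with the strip at (515,117) pointing to the reader, the green button up again, the red one untouched, and the arm clear.

```bash
python3 -c "
from cell import arm
print(arm.sign_off())"
```

```text
the job is handed in; nothing more can be done
None
```

The job is done and handed in at about 10.6 s on the robot's clock; no verdict was reported.

**What I did:** I pinched the lever handle and turned the turntable about 0.63 rad counter-clockwise along its arc. Then I let go and checked the label. After that I pressed the green button with the shut fingers until it reached its stop (29 N, tool tip at z = 0.0738 m), and moved clear.

**Last checks:**
- **Label:** after the turn, the wrist camera put it about 0.06 rad off the reader's direction, against 0.3 rad allowed. I did not measure the angle again after the press, but the final pictures show it still facing the reader.
- **Jar:** it is upright in its nest, and its lid centre moved less than 1 mm during the turn.
- **Green button:** its top is back at 0.0816 m, against 0.0813 m before the press.
- **Red button, tools and contact:** the red button was not touched. My path never went near the screwdrivers or caliper, and the gripper is clear of everything.

No check failed. The one disagreement was an early, crude top-camera reading of the label angle, about 0.3 rad off the wrist camera's; I used the wrist camera's.

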